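Switch on the photo lamps in order

TASK

Switch on the lamps for photographing the jade, pressing with your fingertips and picking nothing up: first push down the raised half of the rocker on the white power strip (the left half, seen from the robot) so that it tips right over, then on the grey lamp switch box press the square key fully home, and after that press the round key fully home. Both keys stay down by themselves; leave the long bar key up. Do not lift, drag or tip the power strip or disturb the stamp, ink tin, loupe and bangle standing around.

Things in the scene. Friction and masses are not known exactly. Their poses are not given: they have to be found in the camera images.
- power_strip: White power strip lying loose on the table, 54 wide x 269 long x 47 high (mm), 0.35 kg; sockets face up. Origin: centre of its underside. Its own y axis runs along its length, x across, z up. The rocker sits in the upper face near the -y end, 84 mm from the origin; the face around it is 42 mm above the table.
- rocker_raised_half (a point): Point fixed to the strip at x -8, y -84, z 47 mm in its frame: middle of the top of the rocker half raised at the start (strip's -x side). The rocker is 24 mm long across the strip, 12 mm wide, and pivots about its middle (x = 0). Push this half straight down; a fingertip overlapping the other half (x > 0) jams it, so aim a wide tip further out towards -x.
- power_strip_switch (a joint): Rocker angle (rad): 0 = off (the -x half raised), 0.349 = tipped right over (on). It tips at about 2 to 5 N, has no spring and stays where it is left. Tipped over, the pushed half has sunk about 4 mm at its outer end and still stands slightly proud of the strip's face.
- switch_box: Grey lamp switch box, screwed down (does not move), 110 deep (x) x 200 wide (y) x 32 high (mm). Origin: centre of its underside; z up. Three white keys stand in a row along its y axis on its upper face, at y = -58, 0 and +58 mm, x = 0; which key is at which place varies. The keys' axes are parallel to the box's. A cord grommet sticks out of its +x face.
- square_key_top (a point): Centre of the top of the square key (26x26 mm). Up, it stands 12 mm above the box's upper face (44 mm above the table) and travels 6 mm straight down; the point moves with it. Moving it takes 3 N; no spring, it stays where it is left.
- round_key_top (a point): Centre of the top of the round key (28 mm diameter). Height, travel, force and behaviour as the square key.
- bar_key_top (a point): Centre of the top of the long narrow bar key (52 mm along the box's x, 16 mm along y). Height, travel, force and behaviour as the square key. To be left alone.
- square_key (a joint): Depth of the square key (m): 0 up, 0.006 fully home.
- round_key (a joint): Depth of the round key (m): 0 up, 0.006 fully home.
- bar_key (a joint): Depth of the bar key (m): 0 up, 0.006 fully home. Must stay up.
- stamp: Bystander: red-brown wooden stamp, upright, 27x27x63 mm, loose on the table. Origin: centre of its underside.
- ink_tin: Bystander: round flat ink tin, 60 across, 20 high mm, loose on the table. Origin: centre of its underside.
- loupe: Bystander: folded loupe, 24x36x16 mm, loose on the table. Origin: centre of its underside.
- bangle_0: Bystander: jade bangle lying flat, 74 across, 9 high mm, loose on the table. Origin: centre of its underside.

How it is judged:
By the outcome, as a careful person would: the job done as asked, in the order asked, and still so for the second after the job is handed in, with the robot touching nothing.
It also fails if it takes over 46 s, if anything falls off the work surface, if the arm or the gripper's body presses on something with over 40 N, if the wrist force passes 120 N, or if a joint passes its speed limit or range.

ROBOT

A 6-joint arm with a two-finger parallel gripper is mounted at the origin on a cart in front of the work surface, level with it; the furniture and walls round the work are solid. World frame = base frame: x ahead of the robot, y to its left, z up, the work surface at z = 0. Lengths are in m, angles in rad, forces in N, time in s.
With the tool pointing down it reaches from about 0.35 to 0.8 m from the base axis. Payload 7.3 kg.
Tool frame: the origin (TCP) lies midway between the tips of the shut fingers; the grasp point (between the pads) lies 19 mm behind it; z points along the fingers, y is the line along which they close (so a half turn about z gives the same grasp; the last joint's range is limited). The gripper opens to 85 mm and grips with 20 to 120 N. Pads are 22 mm wide; open, the fingers measure 114 mm over their backs; the gripper's body (76 mm by 85 mm) begins 54 mm behind the grasp point. The pads swing forward as they close: fully open they stand 13 mm farther back than shut.
Start: joints at [-0.146, 0.342, 1.524, -0, 1.275, -0.146], TCP at [0.525, 0, 0.231] pointing down, gripper open.
Joint ranges: [-2.53, 2.53], [-0.77, 2.02], [0.04, 2.7], [-1, 4.14], [0.28, 2.66], [-3.11, 3.11]. Speed limits (rad/s): [2.57, 2.57, 3.14, 3.14, 3.14, 3.14].

INTERFACE

Orientations are given as a unit quaternion [w, x, y, z].
In Python, from bench import r gives the robot as it stands.
- The arm moves only by the shell command python3 -m crank 'ROWS' [FORCE]. ROWS is JSON, a list of rows, each an object with "xyz": the shift along the tool's x, y, z each as a share of 0.4 m, from -1 to 1, a list of three; "yaw": the turn about the tool's z as a share of pi rad, from -1 to 1; "claw": the closure, from 0 (fully open) to 1 (shut). A call has 1 to 10 rows; each row is the pose to reach, as a shift and turn from the pose commanded when the call began, along the tool's axes at that moment, turning the shorter way round; what a row does not reach only later rows make up. A row lasts 1/10 s, in which the tool goes at most 50 mm and 8.59 degrees, less where a joint would pass 70% of its speed; a pose out of reach is approached as far as the arm can. A call with a number of a shift or a turn outside -1 to 1 is refused whole. A call with a gripper value outside its range is refused whole. The fingers move at their own pace and stop on an object; FORCE is the grip in N (left out, the last holds). Time passes only in rows, so rows that repeat a pose let the fingers close. It gives the time, the measured TCP pose, the force, the opening and the grip force at its end, in the units of the state.
- r.state(): the state, without advancing time (a new reading comes with each control period).
- r.capture(name): name is "scene" or "side" or "wrist"; returns the picture (400x640x3 uint8, red, green, blue); there is no depth.
- r.camera_model(name): a dict with "fx", "fy", "cx", "cy" (pixels), "D" ([k1, k2, p1, p2, k3] as OpenCV has them; the pictures are not rectified), "R" (3x3) and "t" (3): a world point X has camera coordinates R X + t. Camera axes: x right, y down, z forward; pixel columns grow to the right and rows downward; lengths in m; the calibration is good to about 2 mm. A picture is of the moment at which its call begins: read the wrist's pose just before it. camera_model takes no time and is no camera call; for the wrist camera it gives the pose at the moment of the call.
- r.sign_off(): hands the job in; it is judged then, once.
The state is a dict: "time_s": time; "joint_pos": joint angles; "qd": joint speeds; "joint_torque": joint torques, N m; "ee_pos": TCP position; "eef_rot": TCP orientation; "contact_force": force on the tool from outside, world axes, zero at the start; "ft_torque": the same for the moment, N m; "width": opening from 0.0 (shut) to 1.0 (fully open); "grasp_force": force on a finger pad.
Only numpy, scipy, OpenCV 4.12 (cv2) and the standard library are available. Lean on these libraries where they do the work, as an engineer would, in place of code of your own. Each camera call takes 0.05 s, during which the arm holds its last target. There are 200 camera calls.

## Working session

There is one attempt and no reset: what is moved stays moved. The work goes in short steps, Python scripts to look and compute and a shell command to move; the robot and the scene stay as the last step left them, time stands still between calls to the robot, and variables do not carry over. Pictures are saved under pics/ and viewed, at most 10 in all, crops included, and the job is handed in when it is done.

```bash
mkdir -p pics
python3 - <<'E'
from bench import r
import cv2, numpy as np
s=r.state(); print({k:np.round(s[k],3).tolist() for k in ('time_s','ee_pos','eef_rot','width')})
for n in('scene','wrist','side'):
    im=r.capture(n); cv2.imwrite(f'pics/{n}0.png',im[:,:,::-1]); m=r.camera_model(n); print(n,m['fx'],np.round(m['R'],2).tolist(),np.round(m['t'],3))
E
```

```text
{'time_s': 0.0, 'ee_pos': [0.525, 0.0, 0.231], 'eef_rot': [-0.001, 0.707, 0.707, -0.0], 'width': 0.998}
scene 380.8232648253743 [[0.88, -0.48, 0.02], [-0.25, -0.48, -0.84], [0.42, 0.73, -0.54]] [-0.429  0.17   0.857]
wrist 322.55431376283434 [[1.0, 0.0, -0.0], [0.0, -0.95, 0.3], [-0.0, -0.3, -0.95]] [-0.523 -0.039  0.381]
side 504.34945470185585 [[-0.96, -0.29, -0.02], [-0.12, 0.48, -0.87], [0.26, -0.83, -0.49]] [0.487 0.108 1.085]
```

View pics/scene0.png

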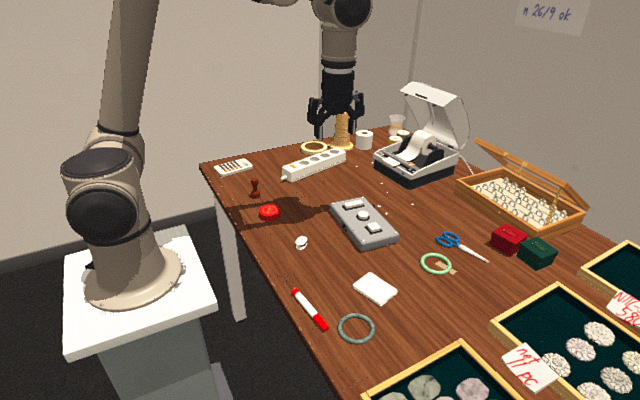

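View pics/wrist0.png

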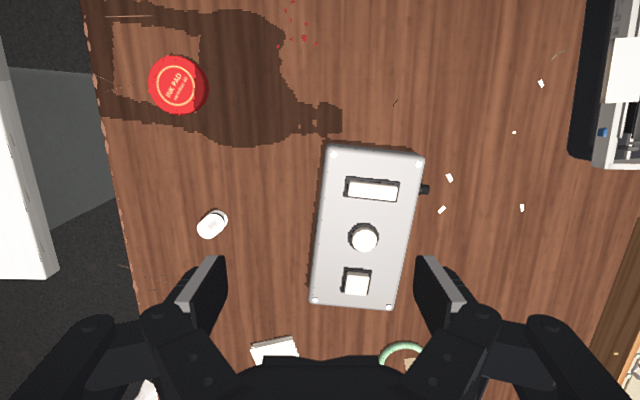

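The wrist view shows the box with the bar key at (373,189), the round key at (364,239) and the square key at (357,283). In the scene view the strip is around (315,163), with its rocker near (295,175).

Run:
```python
import cv2
a=cv2.imread('pics/scene0.png')[140:260,220:420]; b=cv2.imread('pics/side0.png')
a=cv2.resize(a,None,fx=4,fy=4,interpolation=cv2.INTER_CUBIC); cv2.imwrite('pics/scene0c.png',a)
```

```text
(no output)
```

View pics/scene0c.png

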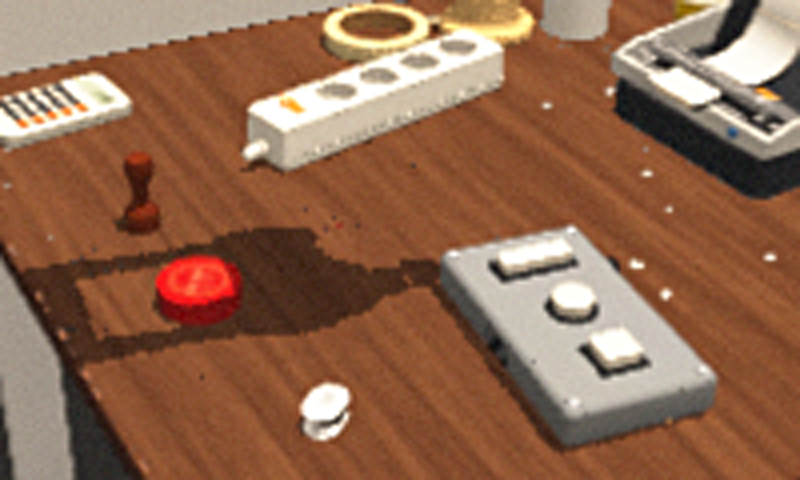

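View pics/side0.png

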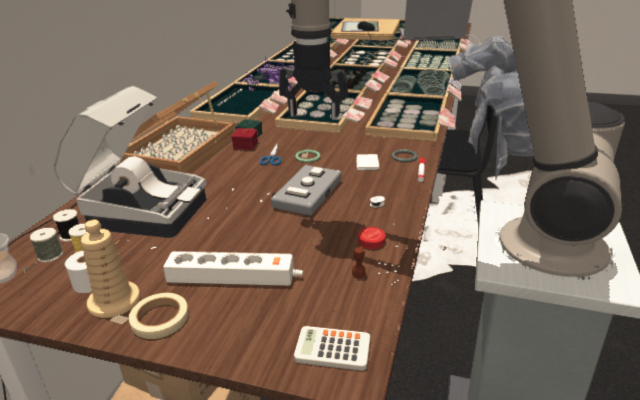

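The scene crop shows the rocker at about (292.5,166) full-frame, at the strip end nearest the robot. In the side view it is at about (277,261), and the strip runs along about world +x. I'll triangulate these points now.

```bash
cat > h.py <<'E'
import numpy as np, cv2
def ray(m,p):
    K=np.array([[m['fx'],0,m['cx']],[0,m['fy'],m['cy']],[0,0,1]])
    u=cv2.undistortPoints(np.array([[p]],float),K,np.array(m['D'])).ravel()
    R=np.array(m['R']); return -R.T@np.array(m['t']), R.T@np.array([u[0],u[1],1])
def plane(m,p,z):
    c,d=ray(m,p); return c+d*(z-c[2])/d[2]
def tri(*mp):
    A=np.zeros((3,3));b=np.zeros(3)
    for m,p in mp:
        c,d=ray(m,p); d/=np.linalg.norm(d); P=np.eye(3)-np.outer(d,d); A+=P;b+=P@c
    return np.linalg.solve(A,b)
E
python3 - <<'E'
from bench import r
from h import *
S,D,W=[r.camera_model(n) for n in('scene','side','wrist')]
np.set_printoptions(precision=4,suppress=True)
c=lambda x,y:(220+(x+.5)/4-.5,140+(y+.5)/4-.5)
print('rocker',tri((S,c(291,104)),(D,(277,261))))
for n,p,q in(('bar',(536,255),(373,189)),('round',(573,299),(364,239)),('square',(615,347),(357,283)),):
    print(n,tri((S,c(*p)),(W,q)),plane(W,q,.044))
print('strip corners scene',[plane(S,c(*p),.042) for p in((252,110),(285,128),(503,50),(465,33))])
print('side',[plane(D,p,.042) for p in((168,254),(293,256),(167,266),(292,267))])
print('box top',[plane(W,p,.032) for p in((329,147),(423,158),(392,308),(312,302))])
E
```

```text
rocker [0.5245 0.2606 0.0431]
bar [ 0.581  -0.0189  0.0394] [ 0.5794 -0.0171  0.044 ]
round [ 0.5732 -0.0772  0.0401] [ 0.5723 -0.0752  0.044 ]
square [ 0.5672 -0.1345  0.0396] [ 0.5665 -0.1317  0.044 ]
strip corners scene [array([0.4933, 0.2677, 0.042 ]), array([0.504 , 0.2273, 0.042 ]), array([0.7374, 0.2738, 0.042 ]), array([0.7258, 0.3199, 0.042 ])]
side [array([0.7441, 0.2937, 0.042 ]), array([0.4998, 0.2363, 0.042 ]), array([0.7246, 0.3286, 0.042 ]), array([0.4898, 0.2699, 0.042 ])]
box top [array([0.5325, 0.0256, 0.032 ]), array([0.6334, 0.0141, 0.032 ]), array([ 0.6132, -0.1753,  0.032 ]), array([ 0.5132, -0.1665,  0.032 ])]
```

```bash
python3 -m crank '[{"xyz":[0.13,0,0],"yaw":-0.04,"claw":1},{"xyz":[0.25,0,0],"yaw":-0.069,"claw":1},{"xyz":[0.37,0,0],"yaw":-0.069,"claw":1},{"xyz":[0.48,0,0],"yaw":-0.069,"claw":1},{"xyz":[0.53,0,0],"yaw":-0.069,"claw":1},{"xyz":[0.55,0,0.05],"yaw":-0.069,"claw":1},{"xyz":[0.55,0,0.1],"yaw":-0.069,"claw":1},{"xyz":[0.55,0,0.1],"yaw":-0.069,"claw":1},{"xyz":[0.55,0,0.1],"yaw":-0.069,"claw":1}]'
python3 - <<'E'
from bench import r
import cv2,json
m=r.camera_model('wrist'); im=r.capture('wrist'); cv2.imwrite('pics/w1.png',im[:,:,::-1]); json.dump({k:(v.tolist() if hasattr(v,'tolist') else v) for k,v in m.items()},open('w1.json','w'))
print(r.state()['ee_pos'],r.state()['width'])
E
```

```text
time_s: 1.05
ee_pos: [0.525, 0.2199, 0.1914]
eef_rot: [-0.0, 0.626, 0.779, -0.0]
contact_force: [0.3, -0.3, 0.7]
width: -0.003
grasp_force: 0.0
[0.52546557 0.21988014 0.19209532] 0.004292422170201383
```

View pics/w1.png

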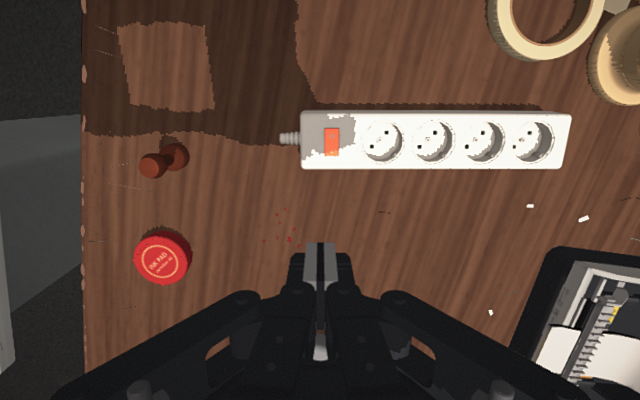

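The wrist view shows the strip aligned with the tool. The orange rocker spans columns 324–340 and rows 127–156, with its upper half being the raised one. The strip's top face spans (301,113) to (563,168).

Run:
```python
from bench import r
from h import *
import json
np.set_printoptions(precision=4,suppress=True)
m=json.load(open('w1.json')); D,S=r.camera_model('side'),r.camera_model('scene')
s=r.state(); 
from scipy.spatial.transform import Rotation as Ro
q=s['eef_rot']; R=Ro.from_quat([q[1],q[2],q[3],q[0]]).as_matrix()
for n,p,z in(('rc',(332,141.5),.044),('rtop',(332,127.5),.048),('rbot',(332,156),.042),('TL',(302,113),.042),('BL',(302,168),.042),('TR',(571,115),.042),('BR',(562,168),.042)):
    X=plane(m,p,z); print(n,X,'tool',R.T@(X-s['ee_pos'])/.4)
X=tri((m,(332,141.5)),(D,(277,261)),(S,(292.6,165.9)));print('tri',X,R.T@(X-s['ee_pos'])/.4)
```

```text
rc [0.5258 0.2595 0.044 ] tool [0.0966 0.0218 0.3703]
rtop [0.5228 0.2718 0.048 ] tool [0.1283 0.0211 0.3603]
rbot [0.5289 0.2464 0.042 ] tool [0.0629 0.0224 0.3753]
TL [0.4946 0.2779 0.042 ] tool [ 0.1582 -0.0447  0.3752]
BL [0.5044 0.2295 0.042 ] tool [ 0.0349 -0.0465  0.3752]
TR [0.7296 0.3296 0.042 ] tool [0.1583 0.5571 0.3758]
BR [0.7423 0.2828 0.042 ] tool [0.0372 0.5629 0.3758]
tri [0.5253 0.2595 0.0424] [0.0969 0.0205 0.3744]
```

```bash
python3 -m crank '[{"xyz":[0.08,0.02,0.08],"yaw":0,"claw":1},{"xyz":[0.132,0.0215,0.16],"yaw":0,"claw":1},{"xyz":[0.132,0.0215,0.25],"yaw":0,"claw":1},{"xyz":[0.132,0.0215,0.31],"yaw":0,"claw":1},{"xyz":[0.132,0.0215,0.335],"yaw":0,"claw":1},{"xyz":[0.132,0.0215,0.335],"yaw":0,"claw":1}]'
python3 - <<'E'
from bench import r
import cv2,numpy as np
a=r.capture('wrist')[130:330,200:440,::-1]; b=r.capture('side')[210:310,220:340,::-1]
a=cv2.resize(a,None,fx=2,fy=2,interpolation=2);b=cv2.resize(b,(480,400),interpolation=2)[:, 140:460]
cv2.imwrite('pics/w2.png',np.hstack([a,b]))
E
```

```text
time_s: 1.7
ee_pos: [0.5222, 0.2731, 0.0571]
eef_rot: [-0.0, 0.627, 0.779, -0.0]
contact_force: [0.6, -0.3, 0.1]
width: -0.003
grasp_force: 0.0
```

View pics/w2.png

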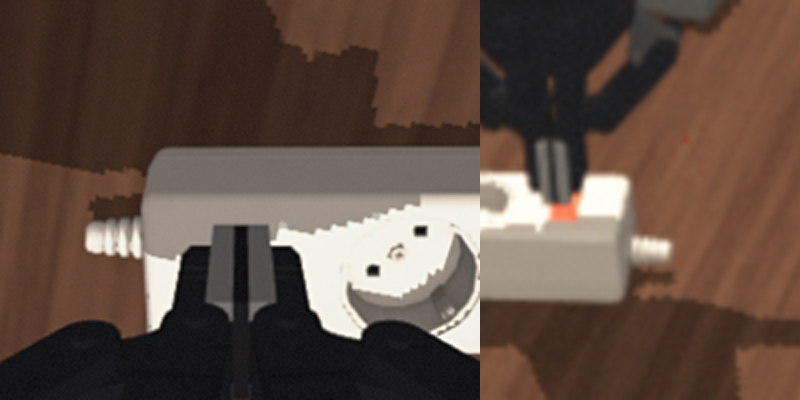

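The tip is centred over the raised half, just inside the strip's edge. In the side view the rocker offset (565,213) versus (553,203) matches the expected parallax, so I'll press down gently.

```bash
python3 -m crank '[{"xyz":[0,0,0.015],"yaw":0,"claw":1},{"xyz":[0,0,0.022],"yaw":0,"claw":1},{"xyz":[0,0,0.026],"yaw":0,"claw":1},{"xyz":[0,0,0.03],"yaw":0,"claw":1},{"xyz":[0,0,0.03],"yaw":0,"claw":1}]'
python3 -m crank '[{"xyz":[0,0,0.0025],"yaw":0,"claw":1},{"xyz":[0,0,0.0025],"yaw":0,"claw":1}]'
```

```text
time_s: 2.3
ee_pos: [0.5222, 0.2739, 0.0457]
eef_rot: [0.0, 0.626, 0.779, 0.0]
contact_force: [-0.2, 1.7, 2.8]
width: 0.001
grasp_force: 1.2
time_s: 2.5
ee_pos: [0.5224, 0.2739, 0.0447]
eef_rot: [0.0, 0.626, 0.779, 0.001]
contact_force: [-1.0, 2.2, 3.4]
width: -0.0
grasp_force: 1.9
```

```bash
python3 -m crank '[{"xyz":[0,0,0.0025],"yaw":0,"claw":1},{"xyz":[0,0,0.0025],"yaw":0,"claw":1}]'; python3 -m crank '[{"xyz":[0,0,0.0015],"yaw":0,"claw":1},{"xyz":[0,0,0.0015],"yaw":0,"claw":1}]'
```

```text
time_s: 2.7
ee_pos: [0.5223, 0.2739, 0.0436]
eef_rot: [0.0, 0.626, 0.779, 0.001]
contact_force: [-0.6, 3.2, 3.2]
width: -0.0
grasp_force: 2.1
time_s: 2.9
ee_pos: [0.5224, 0.2738, 0.0433]
eef_rot: [0.0, 0.626, 0.779, 0.001]
contact_force: [-1.6, 3.3, 6.8]
width: 0.001
grasp_force: 3.6
```

```bash
python3 -m crank '[{"xyz":[0,0,0.0015],"yaw":0,"claw":1},{"xyz":[0,0,0.0015],"yaw":0,"claw":1}]'; python3 -m crank '[{"xyz":[0,0,-0.01],"yaw":0,"claw":1},{"xyz":[0,0,-0.06],"yaw":0,"claw":1},{"xyz":[0,0,-0.16],"yaw":0,"claw":1},{"xyz":[-0.05,0,-0.25],"yaw":0,"claw":1},{"xyz":[-0.132,-0.02,-0.33],"yaw":0,"claw":1},{"xyz":[-0.132,-0.0215,-0.37],"yaw":0,"claw":1},{"xyz":[-0.132,-0.0215,-0.37],"yaw":0,"claw":1}]'
python3 - <<'E'
from bench import r
import cv2,numpy as np
a0=cv2.imread('pics/w1.png')[90:190,280:400]
a=r.capture('wrist')[90:190,280:400,::-1]; b=r.capture('side')[235:295,240:312,::-1]
b0=cv2.imread('pics/side0.png')[235:295,240:312]
f=lambda x:cv2.resize(x,(360,300),interpolation=2)
cv2.imwrite('pics/w3.png',np.vstack([np.hstack([f(a0),f(b0)]),np.hstack([f(a),f(b)])]))
E
```

```text
time_s: 3.1
ee_pos: [0.5224, 0.2739, 0.0432]
eef_rot: [0.0, 0.626, 0.779, 0.001]
contact_force: [-2.6, 2.4, 10.3]
width: 0.004
grasp_force: 5.3
time_s: 3.8
ee_pos: [0.5263, 0.219, 0.1924]
eef_rot: [0.002, 0.627, 0.779, 0.002]
contact_force: [0.5, 0.0, 0.1]
width: -0.003
grasp_force: 0.0
```

View pics/w3.png

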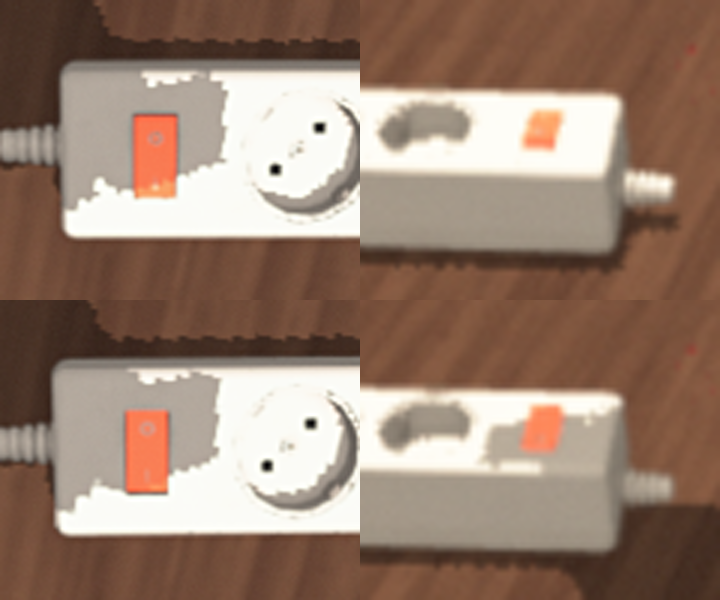

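The rocker has tipped. The side view shows the raised half swapped ends, force plateaued at 3 N and then rose at the stop, and the strip has not moved. Next I'll go above the square key.

```bash
python3 -m crank '[{"xyz":[-0.1,-0.01,0],"yaw":0.03,"claw":1},{"xyz":[-0.22,-0.022,0],"yaw":0.07,"claw":1},{"xyz":[-0.34,-0.034,0],"yaw":0.105,"claw":1},{"xyz":[-0.46,-0.046,0],"yaw":0.105,"claw":1},{"xyz":[-0.58,-0.058,0],"yaw":0.105,"claw":1},{"xyz":[-0.7,-0.07,0],"yaw":0.105,"claw":1},{"xyz":[-0.8,-0.08,0.05],"yaw":0.105,"claw":1},{"xyz":[-0.86,-0.0893,0.13],"yaw":0.105,"claw":1},{"xyz":[-0.884,-0.0893,0.23],"yaw":0.105,"claw":1},{"xyz":[-0.884,-0.0893,0.26],"yaw":0.105,"claw":1}]'
python3 -m crank '[{"xyz":[0,0,0.04],"yaw":0,"claw":1},{"xyz":[0,0,0.065],"yaw":0,"claw":1},{"xyz":[0,0,0.065],"yaw":0,"claw":1}]'
python3 - <<'E'
from bench import r
import cv2,numpy as np
a=r.capture('wrist')[30:330,150:490,::-1]; b=r.capture('scene')[180:260,310:410,::-1]
b=cv2.resize(b,(375,300),interpolation=2)
cv2.imwrite('pics/w4.png',np.hstack([a,b]))
E
```

```text
time_s: 4.9
ee_pos: [0.563, -0.1329, 0.0802]
eef_rot: [-0.004, 0.746, 0.665, -0.002]
contact_force: [-0.8, 0.6, 0.1]
width: 0.003
grasp_force: 0.0
time_s: 5.2
ee_pos: [0.5654, -0.1316, 0.0587]
eef_rot: [-0.001, 0.746, 0.667, -0.001]
contact_force: [-1.0, 0.4, -0.2]
width: -0.001
grasp_force: 0.0
```

View pics/w4.png

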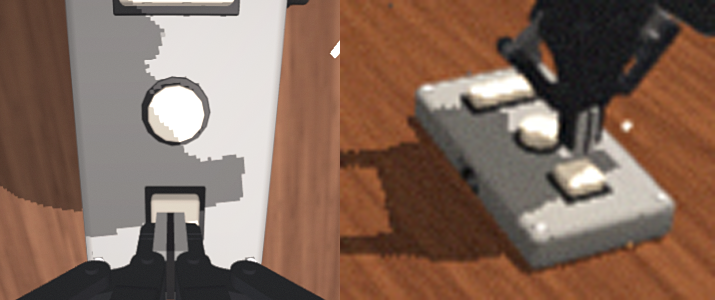

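The tip is centred on the square key: in the wrist crop the key spans columns 150–200 and the tip is at 172. I'll press it.

```bash
python3 -m crank '[{"xyz":[0,0,0.02],"yaw":0,"claw":1},{"xyz":[0,0,0.034],"yaw":0,"claw":1},{"xyz":[0,0,0.04],"yaw":0,"claw":1},{"xyz":[0,0,0.045],"yaw":0,"claw":1},{"xyz":[0,0,0.049],"yaw":0,"claw":1},{"xyz":[0,0,0.049],"yaw":0,"claw":1}]'
python3 -m crank '[{"xyz":[0,0,0.003],"yaw":0,"claw":1},{"xyz":[0,0,0.003],"yaw":0,"claw":1}]'
python3 -m crank '[{"xyz":[0,0,0.002],"yaw":0,"claw":1},{"xyz":[0,0,0.002],"yaw":0,"claw":1}]'
```

```text
time_s: 5.9
ee_pos: [0.5662, -0.133, 0.0405]
eef_rot: [0.0, 0.746, 0.666, 0.0]
contact_force: [-0.4, 0.0, 0.0]
width: -0.003
grasp_force: 0.0
time_s: 6.1
ee_pos: [0.5664, -0.1331, 0.0394]
eef_rot: [0.0, 0.746, 0.666, 0.0]
contact_force: [-0.5, 0.4, 1.0]
width: 0.001
grasp_force: 0.6
time_s: 6.3
ee_pos: [0.5664, -0.1331, 0.0386]
eef_rot: [0.0, 0.746, 0.666, 0.0]
contact_force: [0.1, -0.2, 2.0]
width: -0.001
grasp_force: 1.0
```

```bash
python3 -m crank '[{"xyz":[0,0,0.002],"yaw":0,"claw":1},{"xyz":[0,0,0.002],"yaw":0,"claw":1}]'
python3 -m crank '[{"xyz":[0,0,0.002],"yaw":0,"claw":1},{"xyz":[0,0,0.002],"yaw":0,"claw":1}]'
python3 -m crank '[{"xyz":[0,0,0.002],"yaw":0,"claw":1},{"xyz":[0,0,0.002],"yaw":0,"claw":1}]'
```

```text
time_s: 6.5
ee_pos: [0.5664, -0.1331, 0.038]
eef_rot: [0.0, 0.746, 0.666, 0.0]
contact_force: [-0.7, 0.6, 3.7]
width: -0.0
grasp_force: 2.2
time_s: 6.7
ee_pos: [0.5664, -0.1331, 0.0379]
eef_rot: [0.0, 0.746, 0.666, 0.0]
contact_force: [-3.4, -0.1, 10.1]
width: 0.0
grasp_force: 5.0
time_s: 6.9
ee_pos: [0.5665, -0.1331, 0.0378]
eef_rot: [0.001, 0.746, 0.666, 0.0]
contact_force: [-4.7, 1.4, 15.3]
width: 0.005
grasp_force: 7.6
```

The square key is home: the force rose sharply at z = 0.038. Now I'll retract, go to the round key 58 mm along the tool's +x, and press it.

```bash
python3 -m crank '[{"xyz":[0,0,-0.03],"yaw":0,"claw":1},{"xyz":[0,0,-0.09],"yaw":0,"claw":1},{"xyz":[0.07,0,-0.09],"yaw":0,"claw":1},{"xyz":[0.14,0,-0.09],"yaw":0,"claw":1},{"xyz":[0.145,0,-0.08],"yaw":0,"claw":1},{"xyz":[0.145,0,-0.05],"yaw":0,"claw":1},{"xyz":[0.145,0,-0.035],"yaw":0,"claw":1},{"xyz":[0.145,0,-0.035],"yaw":0,"claw":1}]'
python3 - <<'E'
from bench import r
import cv2,numpy as np
a=r.capture('wrist')[30:330,150:490,::-1]; b=r.capture('scene')[180:260,310:410,::-1]
b=cv2.resize(b,(375,300),interpolation=2)
cv2.imwrite('pics/w5.png',np.hstack([a,b]))
E
```

```text
time_s: 7.7
ee_pos: [0.5717, -0.076, 0.0484]
eef_rot: [-0.001, 0.746, 0.666, -0.001]
contact_force: [0.1, 0.1, 0.0]
width: -0.003
grasp_force: 0.0
```

View pics/w5.png

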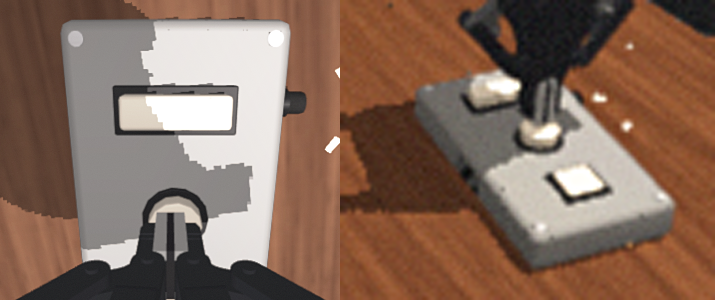

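The scene crop shows the square key sunk at (578,180). In the wrist crop the tip at column 172 is centred on the round key at about 175. I'll press it now.

```bash
python3 -m crank '[{"xyz":[0,0,0.012],"yaw":0,"claw":1},{"xyz":[0,0,0.018],"yaw":0,"claw":1},{"xyz":[0,0,0.023],"yaw":0,"claw":1},{"xyz":[0,0,0.027],"yaw":0,"claw":1},{"xyz":[0,0,0.027],"yaw":0,"claw":1}]'
python3 -m crank '[{"xyz":[0,0,0.004],"yaw":0,"claw":1},{"xyz":[0,0,0.004],"yaw":0,"claw":1}]'
python3 -m crank '[{"xyz":[0,0,0.003],"yaw":0,"claw":1},{"xyz":[0,0,0.003],"yaw":0,"claw":1}]'
```

```text
time_s: 8.3
ee_pos: [0.5729, -0.0755, 0.0393]
eef_rot: [0.0, 0.746, 0.666, 0.0]
contact_force: [1.1, -0.7, 0.9]
width: 0.003
grasp_force: 0.5
time_s: 8.5
ee_pos: [0.5729, -0.0754, 0.038]
eef_rot: [0.0, 0.746, 0.666, 0.0]
contact_force: [-0.5, -1.9, 3.6]
width: -0.006
grasp_force: 1.9
time_s: 8.7
ee_pos: [0.573, -0.0754, 0.0378]
eef_rot: [0.0, 0.746, 0.666, 0.0]
contact_force: [-4.2, -0.5, 12.3]
width: 0.002
grasp_force: 6.1
```

```bash
python3 -m crank '[{"xyz":[0,0,0.001],"yaw":0,"claw":1},{"xyz":[0,0,0.001],"yaw":0,"claw":1}]'
python3 -m crank '[{"xyz":[0,0,-0.03],"yaw":0,"claw":1},{"xyz":[0,0,-0.12],"yaw":0,"claw":1},{"xyz":[0,0,-0.24],"yaw":0,"claw":1},{"xyz":[0,0,-0.36],"yaw":0,"claw":1},{"xyz":[-0.1,0,-0.45],"yaw":0,"claw":1},{"xyz":[-0.1,0,-0.48],"yaw":0,"claw":1},{"xyz":[-0.1,0,-0.48],"yaw":0,"claw":1}]'
python3 - <<'E'
from bench import r
import cv2,numpy as np
a=r.capture('scene')[140:260,220:420,::-1]; b=r.capture('side')[160:300,160:400,::-1]
cv2.imwrite('pics/f.png',np.vstack([cv2.resize(a,(500,300),interpolation=2),cv2.resize(b,(500,292),interpolation=2)]))
E
```

```text
time_s: 8.9
ee_pos: [0.573, -0.0754, 0.0378]
eef_rot: [0.001, 0.746, 0.666, 0.0]
contact_force: [-4.2, -0.8, 15.5]
width: -0.003
grasp_force: 7.5
time_s: 9.6
ee_pos: [0.5691, -0.116, 0.2308]
eef_rot: [0.002, 0.746, 0.666, 0.001]
contact_force: [1.0, -0.2, -0.8]
width: 0.001
grasp_force: 0.0
```

View pics/f.png

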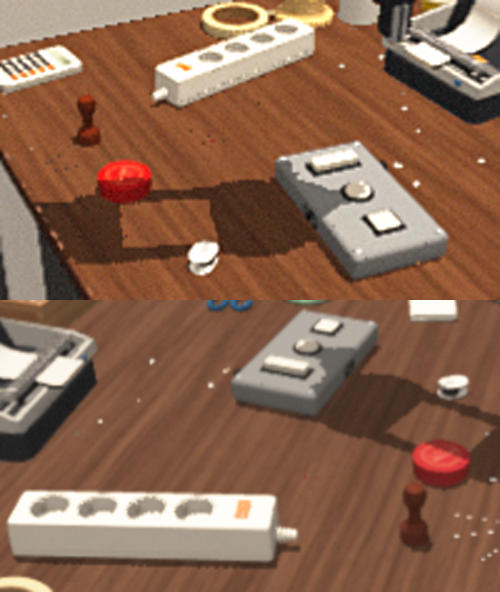

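The final view shows the round (358,190) and square (384,222) keys sunk, the bar key (335,160) still up, the rocker tipped, and the bystanders undisturbed.

```bash
python3 -c "from bench import r; print(r.sign_off())"
```

```text
the job is handed in; nothing more can be done
None
```

The job is handed in at about 10 s of robot time: I tipped the power strip's rocker over, then pressed the square key home, then the round key, with the bar key still up and the strip and bystanders unmoved in the last pictures.

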